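# Start the staining timers in order

### The arm

A 6-joint arm with a two-finger parallel gripper is mounted at the origin on a cart in front of the work surface, level with it; the furniture and walls round the work are solid. World frame = base frame: x ahead of the robot, y to its left, z up, the work surface at z = 0. Lengths are in m, angles in degrees, forces in N, time in s.
With the tool pointing down it reaches from about 0.35 to 0.925 m from the base axis. Payload 6.4 kg.
Tool frame: the origin (TCP) lies midway between the tips of the shut fingers; the grasp point (between the pads) lies 19 mm behind it; z points along the fingers, y is the line along which they close (so a half turn about z gives the same grasp; the last joint's range is limited). The gripper opens to 85 mm and grips with 20 to 120 N. Pads are 22 mm wide; open, the fingers measure 114 mm over their backs; the gripper's body (76 mm by 85 mm) begins 54 mm behind the grasp point. The pads swing forward as they close: fully open they stand 13 mm farther back than shut.
Start: joints at [66.457, 14.043, 89.255, -0, 76.702, -9.975], TCP at [0.152, 0.632, 0.231] pointing down, gripper open.
Joint ranges: [-179.41, 179.41], [-58.25, 129.5], [7.25, 145.43], [-54.29, 234.29], [11.92, 165.04], [-157.13, 157.13]. Speed limits (degrees/s): [147.25, 147.25, 180, 180, 180, 180].

### API

Orientations are given as a 3x3 rotation matrix whose columns are the frame's x, y, z axes.
In Python, from rig import bot gives the robot as it stands.
- The arm moves only by the tool send_rows, never from a script. Its argument "commands" is text: rows parted by semicolons, each of 5 numbers parted by spaces: the closure, from -1 (fully open) to 1 (shut), then the shift along the tool's x, y, z in m, then the turn about the tool's z in rad. A call has 1 to 20 rows; each row shifts and turns the commanded pose from where the row before left it, along the tool's axes as they then stand; what a row does not reach is not made up. A row lasts 1/10 s, in which the tool goes at most 50 mm and 8.59 degrees, less where a joint would pass 70% of its speed; a pose out of reach is approached as far as the arm can. A call with a gripper value outside its range is refused whole. The fingers move at their own pace and stop on an object; the grip force is fixed at half the most. Time passes only in rows, so rows that do not move let the fingers close. It gives the time, the measured TCP pose, the force, the opening and the grip force at its end, in the units of the state.
- bot.observe(): the state, without advancing time (a new reading comes with each control period).
- bot.grab_frame(name): name is "side" or "top"; returns a dict with "frame" (400x640x3 uint8, red, green, blue), "mtx" (3x3 intrinsics, pixels), "R" (3x3) and "t" (3): a world point X has camera coordinates R X + t. Camera axes: x right, y down, z forward; pixel columns grow to the right and rows downward; lengths in m; the calibration is good to about 2 mm. A picture is of the moment at which its call begins. There is no depth.
- bot.finish_job(): hands the job in; it is judged then, once.
The state is a dict: "time_s": time; "qpos": joint angles; "qvel": joint speeds; "tau": joint torques, N m; "tool_pos": TCP position; "tcp_rot": TCP orientation; "ft_force": force on the tool from outside, world axes, zero at the start; "torque": the same for the moment, N m; "finger_gap": finger opening in m; "gripper_force": force on a finger pad.
Only numpy, scipy, OpenCV 4.12 (cv2) and the standard library are available. Lean on these libraries where they do the work, as an engineer would, in place of code of your own. Each camera call takes 0.05 s, during which the arm holds its last target. There are 200 camera calls.

### The job

Start the three white plunger timers in the order of the staining steps: first the round one, then the square one, then the long one. Press each timer's plunger lightly down with a fingertip until it is fully home; it stays down by itself. Do not lift, tip or shove the timers, leave the other things alone, and take the hand away at the end.

Things in the scene. Friction and masses are not known exactly. Their poses are not given: they have to be found in the camera images.
- round_timer: Loose staining timer on rubber feet, about 0.4 kg: round (drum-shaped) white case, 60 mm across, with a round plunger cap 24 mm across in the middle of its top. Case top 46 mm above the table; a dark window on its front (-x). Origin at the middle of the underside, z up.
- round_plunger_top (a point): Middle of the flat top of the round timer's grey plunger cap (moves down with it). About 60 mm above the table when up, 50 mm when fully down, so the cap always stays proud of the case top.
- round_plunger (a joint): How far the round timer's plunger is pushed straight down: 0 up to 0.010 m fully down (rigid stop). About 3 N moves it, the same all the way; it has no return spring and stays where it is left. Starts at 0 to 0.001.
- square_timer: Loose staining timer on rubber feet, about 0.4 kg: square white case, 56 x 56 mm, with a square plunger cap 24 x 24 mm in the middle of its top. Case top 46 mm above the table; a dark window on its front (-x). Origin at the middle of the underside, z up.
- square_plunger_top (a point): Middle of the flat top of the square timer's grey plunger cap (moves down with it). About 60 mm above the table when up, 50 mm when fully down, so the cap always stays proud of the case top.
- square_plunger (a joint): How far the square timer's plunger is pushed straight down: 0 up to 0.010 m fully down (rigid stop). About 3 N moves it, the same all the way; it has no return spring and stays where it is left. Starts at 0 to 0.001.
- long_timer: Loose staining timer on rubber feet, about 0.4 kg: long white case, 44 mm (x) by 84 mm (y), with an oblong plunger cap 18 mm (x) by 30 mm (y) on its top, 18 mm from the case's middle towards its +y end; dark ribs on the other end. Case top 46 mm above the table; a dark window on its front (-x). Origin at the middle of the underside, z up.
- long_plunger_top (a point): Middle of the flat top of the long timer's grey plunger cap (moves down with it). About 60 mm above the table when up, 50 mm when fully down, so the cap always stays proud of the case top.
- long_plunger (a joint): How far the long timer's plunger is pushed straight down: 0 up to 0.010 m fully down (rigid stop). About 3 N moves it, the same all the way; it has no return spring and stays where it is left. Starts at 0 to 0.001.
- beaker: Bystander, loose: small clear glass beaker, 44 mm wide, 55 mm high. Origin at the middle of its underside.
- petri_dish: Bystander, loose: lidded clear petri dish, 62 mm wide, 16 mm high. Origin at the middle of its underside.
- tape_roll: Bystander, loose: roll of label tape lying flat, 62 mm wide, 19 mm high. Origin at the middle of its underside.
- small_bottle: Bystander, loose: small capped bottle, 24 mm wide, 59 mm high. Origin at the middle of its underside.
Things that resemble listed ones, but are neither listed nor needed, are in the scene too. Leave any blue or orange look-alike of the square_timer alone.

How it is judged (in metres and radians):
On the way, in this order (a step that is already met when the one before it is completed fails the run):
1. the round timer's plunger is down, the other two still up (value of joint round_plunger above 0.008 m and value of joint each of square_plunger, long_plunger below 0.003 m), for 0.1 s.
2. the square timer's plunger is down too, the long one's still up (value of joint each of round_plunger, square_plunger above 0.008 m and value of joint long_plunger below 0.003 m), for 0.1 s.
3. the long timer's plunger is down too (value of joint each of round_plunger, square_plunger, long_plunger above 0.008 m), for 0.1 s.
At the end, for the whole second after the job is handed in: All three plungers are down by more than 8 mm of their 10 mm, each timer stands upright (within 0.1 rad), still and within 20 mm of where it stood, and the bystanders are within 20 mm of where they stood (all of step 3 and distance of each of round_timer, square_timer, long_timer, beaker, petri_dish, tape_roll, small_bottle from where it was at the start of the episode below 0.02 m and angle between each of round_timer, square_timer, long_timer's own z axis and vertical below 0.1 rad and linear speed of each of round_timer, square_timer, long_timer below 0.01 m/s); the robot touches nothing.
It fails at once if a timer is lifted by more than 6 mm or tipped by more than 0.15 rad (height (world z) of any of round_timer, square_timer, long_timer above 0.006 m or angle between any of round_timer, square_timer, long_timer's own z axis and vertical above 0.15 rad).
It fails at once if a timer is shoved more than 20 mm (distance of any of round_timer, square_timer, long_timer from where it was at the start of the episode above 0.02 m).
It fails at once if a timer is hit or pressed with more than 30 N (contact force between the fingers and round_timer above 30 N or contact force between the fingers and square_timer above 30 N or contact force between the fingers and long_timer above 30 N).
It fails at once if a timer is pressed with another part of the robot than the fingers (contact force between the arm and round_timer above 2 N or contact force between the arm and square_timer above 2 N or contact force between the arm and long_timer above 2 N).
It fails at once if a bystander is moved more than 20 mm (distance of any of beaker, petri_dish, tape_roll, small_bottle from where it was at the start of the episode above 0.02 m).
It also fails if it takes over 45 s, if anything falls off the work surface, if the arm or the gripper's body presses on something with over 40 N, if the wrist force passes 120 N, or if a joint passes its speed limit or range.

## Working session

There is one attempt and no reset: what is moved stays moved. The work goes in short steps, Python scripts to look and compute and a tool call to move; the robot and the scene stay as the last step left them, time stands still between calls to the robot, and variables do not carry over. Pictures are saved under pics/ and viewed, at most 10 in all, crops included, and the job is handed in when it is done.

Besides the shell and the picture viewer there is one more tool, called after ">>>" as a command line: name --argument value ..., lists and objects as JSON in quotes. send_rows: Moves the arm, as the interface text tells. Its arguments: {"type":"object","properties":{"commands":{"type":"string"}},"required":["commands"]}

```bash
mkdir -p pics; python3 - <<'E'
from rig import bot
import cv2,numpy as np,pickle
s=bot.observe();print({k:np.round(s[k],3).tolist() for k in('time_s','tool_pos','tcp_rot','ft_force','finger_gap')})
for n in('top','side'):
    f=bot.grab_frame(n);pickle.dump(f,open(n+'.pkl','wb'))
    cv2.imwrite(f'pics/{n}0.png',f['frame'][:,:,::-1]);print(n,np.round(-np.array(f['R']).T@f['t'],3))
    print(f['mtx'],np.round(f['R'],3).tolist())
E
```

```text
{'time_s': 0.0, 'tool_pos': [0.152, 0.631, 0.23], 'tcp_rot': [[-0.972, 0.235, -0.001], [0.235, 0.972, -0.002], [0.0, -0.002, -1.0]], 'ft_force': [0.236, -0.924, -0.738], 'finger_gap': 0.085}
top [0.299 0.26  0.915]
[[393.8457021    0.         322.84931455]
 [  0.         393.8457021  195.29605441]
 [  0.           0.           1.        ]] [[0.008, -1.0, -0.002], [-0.995, -0.008, -0.099], [0.099, 0.003, -0.995]]
side [-0.401  0.512  0.466]
[[410.83169248   0.         326.29982389]
 [  0.         410.83169248 201.86396981]
 [  0.           0.           1.        ]] [[-0.285, -0.958, -0.002], [-0.416, 0.125, -0.901], [0.864, -0.256, -0.434]]
```

View pics/top0.png

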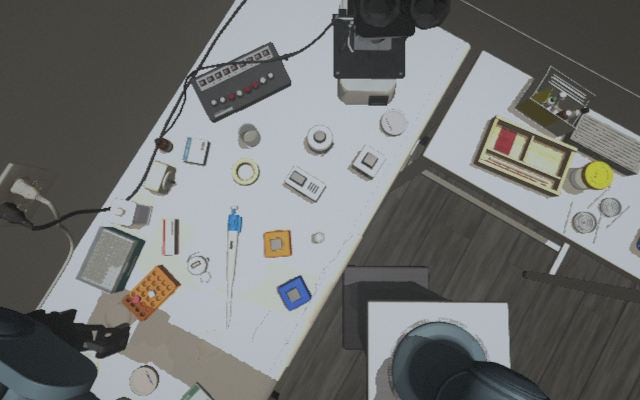

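View pics/side0.png

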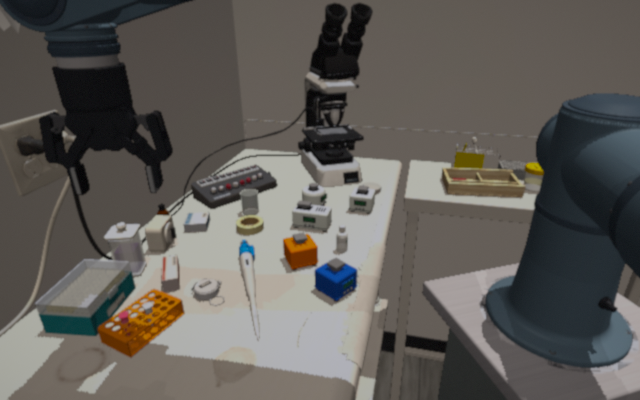

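The top view shows three white candidates: round at (319,138), square at (368,162) and long at (304,183). The look-alikes are the orange (277,243) and blue (294,292) square timers, plus a flat stopwatch at (198,263), a petri dish at (393,122) and the tape at (245,171). I choose the three white ones and will check them in a close crop.

```bash
cat > h.py <<'E'
import numpy as np,cv2
def ray(f,uv,z):
    R=np.array(f['R']);t=np.array(f['t']);c=-R.T@t
    d=R.T@np.linalg.inv(f['mtx'])@np.array([*uv,1.]);return c+d*(z-c[2])/d[2]
def proj(f,X):
    p=f['mtx']@(np.array(f['R'])@X+f['t']);return p[:2]/p[2]
E
python3 - <<'E'
import pickle,cv2,numpy as np
from h import *
f=pickle.load(open('top.pkl','rb'));im=f['frame'][:,:,::-1]
c=im[105:215,260:420];c=cv2.resize(c,None,fx=5,fy=5,interpolation=cv2.INTER_CUBIC);cv2.imwrite('pics/crop.png',c)
hsv=cv2.cvtColor(np.ascontiguousarray(im),cv2.COLOR_BGR2HSV);g=hsv[:,:,2]
for n,(u,v) in dict(round=(319,138),square=(369,160),long=(304,183)).items():
    print(n,ray(f,(u,v),.06).round(3))
    print(g[v-14:v+15:1,u-16:u+17:1] if n=='round' else '')
E
```

```text
round [0.511 0.271 0.06 ]
[[194 195 194 194 193 193 193 194 194 196 194 196 191 187 188 189 189 189
  187 185 189 192 193 194 195 194 194 195 193 194 195 193 194]
 [194 195 194 194 193 195 194 194 196 194 189 189 169 165 168 172 175 174
  177 157 166 185 190 196 194 194 195 193 192 194 194 194 192]
 [194 193 196 194 195 195 194 196 194 188 174 173 182 192 194 194 195 193
  194 194 189 181 181 185 188 192 194 194 195 194 193 194 194]
 [194 195 194 195 195 194 195 189 188 167 183 194 194 194 195 194 194 195
  193 195 196 196 193 174 160 177 191 194 193 193 194 192 195]
 [197 193 193 194 196 194 192 165 167 186 195 196 195 194 197 193 194 193
  194 194 194 195 194 193 183 165 179 192 194 195 193 195 193]
 [195 195 195 195 194 189 174 169 185 195 193 196 194 195 194 189 192 193
  195 195 195 194 193 196 195 187 165 182 194 195 193 194 196]
 [194 193 194 195 194 168 155 182 195 195 196 194 195 190 189 163 173 183
  182 188 193 195 196 195 193 195 172 177 194 193 194 194 194]
 [196 194 195 195 193 160 177 195 194 193 194 196 185 163 155 145 140 141
  138 156 178 190 195 194 195 193 196 180
[... 2252 characters left out ...]
112 132 140 161 177 185 185 184 186
  185 184 169 158 149 142 103  71  71 105 132 177 194 196 194]
 [194 193 166 144 140 141 126  99  79  80  89 115 130 136 143 144 146 146
  142 142 144 142 113  81  72  74  97 170 195 196 195 195 193]
 [193 194 195 155 142 139 141 130 101  82  82  79  83  95 115 124 126 130
  131 108  82  81  72  57  69  90 141 184 194 195 195 195 194]
 [196 195 196 165 142 141 138 142 140 115  93  84  81  81  81  81  82  81
   82  81  80  76  65  68 104 140 178 194 195 193 196 195 194]
 [196 195 193 194 164 144 140 140 140 140 133 108  88  78  83  80  77  77
   81  85  81  66  74 108 139 179 195 196 195 194 194 193 195]]
square [0.463 0.161 0.06 ]

long [0.411 0.303 0.06 ]
```

View pics/crop.png

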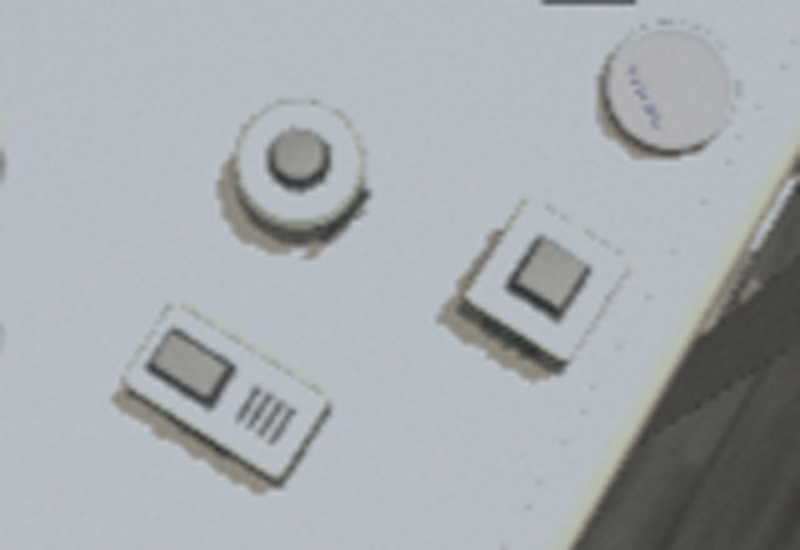

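The crop confirms a drum with a round cap, a square case with a square cap, and a ribbed long case with its cap at the left end. The cap tops are near (320,136), (370,159) and (298,177). I'll refine these by mask and check them against the side view.

```bash
python3 - <<'E'
import pickle
from h import *
f=pickle.load(open('top.pkl','rb'));s=pickle.load(open('side.pkl','rb'))
g=cv2.cvtColor(f['frame'],cv2.COLOR_RGB2GRAY)
m=cv2.inRange(g,118,165)
m=cv2.morphologyEx(m,cv2.MORPH_OPEN,np.ones((3,3),np.uint8))
n,l,st,ce=cv2.connectedComponentsWithStats(m,connectivity=4)
im=s['frame'][:,:,::-1].copy();
big=cv2.resize(im[165:245,270:400],None,fx=6,fy=6,interpolation=cv2.INTER_CUBIC)
for nm,(u,v) in dict(round=(320,136),square=(370,159),long=(298,177)).items():
    k=l[v,u];X=ray(f,ce[k],.0595);p=proj(s,X)
    print(nm,st[k],ce[k].round(1),X.round(4),'side',p.round(1))
    q=((p-[270,165]+.5)*6).astype(int);cv2.drawMarker(big,tuple(map(int,q)),(0,0,255),cv2.MARKER_CROSS,14,1)
cv2.imwrite('pics/sidecrop.png',big)
print('microscope base front',ray(f,(342,104),.03),ray(f,(395,104),.03))
E
```

```text
round [315 131  10   9  80] [319.4 134.8] [0.5185 0.2706 0.0595] side [314.3 183.3]
square [364 153  13  13 106] [370. 159.] [0.4653 0.1587 0.0595] side [363.7 186.3]
long [291 172  13  11  96] [297.  177.1] [0.4238 0.3188 0.0595] side [304.7 201.4]
microscope base front [0.59921755 0.21941758 0.03      ] [0.60014546 0.09703545 0.03      ]
```

View pics/sidecrop.png

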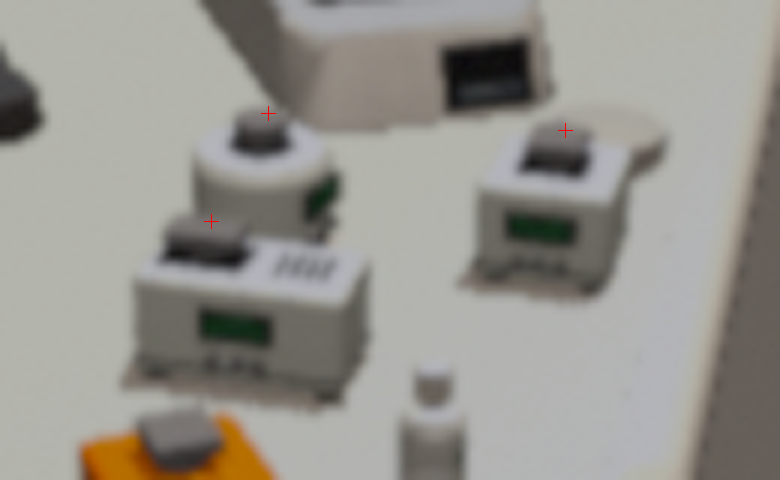

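The crosses sit within about 1 px of each cap in the side view, and the centres I'll use are round (0.516,0.271), square (0.465,0.159) and long (0.423,0.319). Next I move above the round timer with the gripper closing.

>>> send_rows --commands "1 -0.0365 -0.022 0 0;1 -0.0365 -0.022 0 0;1 -0.0365 -0.022 0 0;1 -0.0365 -0.022 0 0;1 -0.0365 -0.022 0 0;1 -0.0365 -0.022 0 0;1 -0.0365 -0.022 0 0;1 -0.0365 -0.022 0 0;1 -0.0365 -0.022 0 0;1 -0.0365 -0.022 0 0;1 -0.0365 -0.022 0 0;1 -0.0365 -0.022 0 0;1 0 0 0.03 0;1 0 0 0.03 0;1 0 0 0 0;1 0 0 0 0"

```text
time_s: 1.7
tool_pos: [0.516, 0.2725, 0.1711]
tcp_rot: [[-0.972, 0.234, -0.001], [0.234, 0.972, -0.0], [0.001, -0.001, -1.0]]
ft_force: [0.0, 0.3, 0.4]
finger_gap: 0.0001
gripper_force: 0.0
```

```bash
python3 - <<'E'
from rig import bot
import cv2,numpy as np
a=bot.grab_frame('top')['frame'];b=bot.grab_frame('side')['frame']
cv2.imwrite('pics/h1.png',np.vstack([cv2.resize(a[60:260,150:550],(600,300)),cv2.resize(b[0:266,160:560],(450,300),interpolation=cv2.INTER_AREA)[:,:] if 0 else cv2.resize(b[60:260,180:580],(600,300))])[:,:,::-1])
s=bot.observe();print({k:np.round(s[k],4).tolist() for k in('time_s','tool_pos','tcp_rot','ft_force','finger_gap','qpos')})
E
```

```text
{'time_s': 1.8, 'tool_pos': [0.5172, 0.2731, 0.1732], 'tcp_rot': [[-0.9722, 0.234, 0.0028], [0.234, 0.9722, 0.0008], [-0.0025, 0.0014, -1.0]], 'ft_force': [-0.0116, -0.071, -0.1592], 'finger_gap': -0.0001, 'qpos': [16.7345, 8.6968, 101.7877, -0.0016, 69.35, -59.7297]}
```

View pics/h1.png

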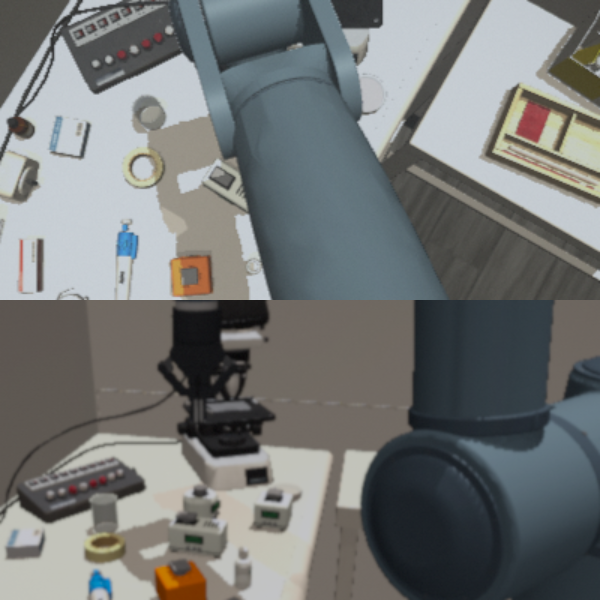

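The hover looks fine, with zero force, but both views have the wrist near the microscope. I'll locate the microscope's head before descending.

```bash
python3 - <<'E'
import pickle
from h import *
f=pickle.load(open('top.pkl','rb'));s=pickle.load(open('side.pkl','rb'))
P=[np.array(q['mtx'])@np.c_[q['R'],q['t']] for q in(f,s)]
for n,a,b in[('eyeL',(380,10),(335,12)),('eyeR',(430,10),(360,14)),('stageL',(334,77),(305,140)),('stageR',(404,78),(360,150))]:
    X=cv2.triangulatePoints(*P,np.float64(a),np.float64(b)).ravel();X=X[:3]/X[3]
    print(n,X.round(3),proj(f,X).round(0),proj(s,X).round(0))
for z in(.2,.3,.35,.4):print(z,ray(f,(360,30),z).round(3),ray(f,(405,25),z).round(3),'side335,12',ray(s,(335,12),z).round(3))
E
```

```text
eyeL [0.58  0.195 0.449] [377.   9.] [337.  12.]
eyeR [0.583 0.133 0.444] [426.   9.] [362.  14.]
stageL [0.623 0.254 0.139] [328.  75.] [310. 140.]
stageR [0.64  0.095 0.091] [401.  77.] [363. 150.]
0.2 [0.687 0.193 0.2  ] [0.697 0.108 0.2  ] side335,12 [15.312 -4.495  0.2  ]
0.3 [0.632 0.203 0.3  ] [0.642 0.129 0.3  ] side335,12 [ 9.394 -2.609  0.3  ]
0.35 [0.605 0.207 0.35 ] [0.614 0.14  0.35 ] side335,12 [ 6.435 -1.666  0.35 ]
0.4 [0.578 0.212 0.4  ] [0.586 0.15  0.4  ] side335,12 [ 3.476 -0.723  0.4  ]
```

```bash
python3 - <<'E'
from rig import bot
import cv2,numpy as np,pickle
a=bot.grab_frame('top');b=bot.grab_frame('side')
pickle.dump((a,b),open('h.pkl','wb'))
A=a['frame'][0:150,200:500];B=b['frame'][0:150,200:500]
cv2.imwrite('pics/h2.png',np.vstack([cv2.resize(i,(600,300),interpolation=cv2.INTER_CUBIC) for i in(A,B)])[:,:,::-1])
s=bot.observe();print(np.round(s['qpos'],2),np.round(s['tau'],2),np.round(s['tool_pos'],4),np.round(s['ft_force'],1))
E
```

```text
[ 16.74   8.68 101.79  -0.    69.34 -59.73] [ -0.06 -36.94 -30.64  -0.    -0.     0.  ] [0.5172 0.2731 0.1733] [0.2 0.8 0.3]
```

View pics/h2.png

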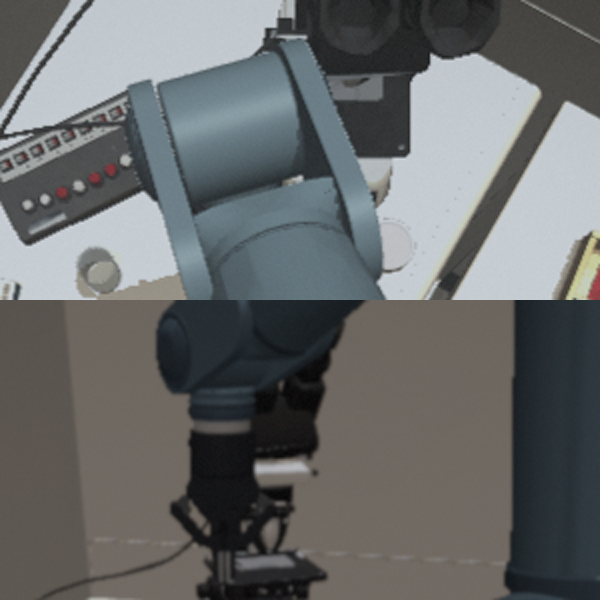

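```bash
python3 - <<'E'
import pickle
from h import *
f,s=pickle.load(open('h.pkl','rb'))
for z in(.36,.40,.44,.48,.52):
    X=np.array([.516,.271,z]);print(z,'axis top',proj(f,X).round(0),'side',proj(s,X).round(0),
    'plate top edge',ray(f,(355,21),z).round(3),'plate low',ray(f,(390,125),z).round(3),'left plate',ray(f,(268,42),z).round(3),'eyeL left',ray(f,(361,12),z).round(3),'eyeL near',ray(f,(380,26),z).round(3))
E
```

```text
0.36 axis top [317.  85.] side [312.  57.] plate top edge [0.614 0.216 0.36 ] plate low [0.457 0.165 0.36 ] left plate [0.58  0.344 0.36 ] eyeL left [0.628 0.207 0.36 ] eyeL near [0.606 0.179 0.36 ]
0.4 axis top [316.  74.] side [312.  38.] plate top edge [0.591 0.219 0.4  ] plate low [0.445 0.172 0.4  ] left plate [0.56  0.338 0.4  ] eyeL left [0.604 0.21  0.4  ] eyeL near [0.584 0.184 0.4  ]
0.44 axis top [316.  61.] side [312.  17.] plate top edge [0.568 0.222 0.44 ] plate low [0.434 0.179 0.44 ] left plate [0.54  0.332 0.44 ] eyeL left [0.581 0.214 0.44 ] eyeL near [0.562 0.19  0.44 ]
0.48 axis top [315.  45.] side [311.  -4.] plate top edge [0.546 0.225 0.48 ] plate low [0.423 0.186 0.48 ] left plate [0.52  0.325 0.48 ] eyeL left [0.557 0.218 0.48 ] eyeL near [0.54  0.196 0.48 ]
0.52 axis top [314.  27.] side [311. -26.] plate top edge [0.523 0.228 0.52 ] plate low [0.411 0.192 0.52 ] left plate [0.499 0.319 0.52 ] eyeL left [0.533 0.222 0.52 ] eyeL near [0.518 0.202 0.52 ]
```

The wrist fork (about (0.568,0.222) at z 0.44) clears the leaning eyepieces by roughly 15 mm. Going straight down increases that clearance, so I'll descend and stay low from here on.

>>> send_rows --commands "1 0.0005 -0.002 0.02 0;1 0 0 0.025 0;1 0 0 0.025 0;1 0 0 0.02 0;1 0 0 0.01 0;1 0 0 0 0;1 0 0 0 0"

```text
time_s: 2.6
tool_pos: [0.5163, 0.271, 0.0726]
tcp_rot: [[-0.972, 0.234, 0.002], [0.234, 0.972, 0.001], [-0.002, 0.001, -1.0]]
ft_force: [0.2, 0.3, -0.1]
finger_gap: -0.0002
gripper_force: 0.0
```

>>> send_rows --commands "1 0 0 0.005 0;1 0 0 0.005 0;1 0 0 0.002 0;1 0 0 0.002 0;1 0 0 0.002 0;1 0 0 0.002 0;1 0 0 0 0;1 0 0 0 0"

```text
time_s: 3.4
tool_pos: [0.5154, 0.2707, 0.0531]
tcp_rot: [[-0.972, 0.235, 0.0], [0.235, 0.972, 0.0], [-0.0, 0.0, -1.0]]
ft_force: [0.6, 0.2, -0.2]
finger_gap: 0.0
gripper_force: 0.0
```

>>> send_rows --commands "1 0 0 0.001 0;1 0 0 0.001 0"

```text
time_s: 3.6
tool_pos: [0.5154, 0.2707, 0.0515]
tcp_rot: [[-0.972, 0.235, 0.0], [0.235, 0.972, -0.0], [-0.0, -0.0, -1.0]]
ft_force: [-1.6, -0.2, 4.1]
finger_gap: -0.0002
gripper_force: 1.6
```

Contact at about 3–4 N, which is the plunger sliding. I continue in 0.5–1 mm steps.

>>> send_rows --commands "1 0 0 0.001 0;1 0 0 0.0005 0"

```text
time_s: 3.8
tool_pos: [0.5154, 0.2707, 0.0498]
tcp_rot: [[-0.972, 0.235, 0.0], [0.235, 0.972, -0.0], [-0.0, -0.0, -1.0]]
ft_force: [-1.9, -1.2, 5.7]
finger_gap: -0.0001
gripper_force: 2.5
```

>>> send_rows --commands "1 0 0 0.0005 0;1 0 0 0 0"

```text
time_s: 4.0
tool_pos: [0.5155, 0.2707, 0.0497]
tcp_rot: [[-0.972, 0.234, -0.0], [0.234, 0.972, -0.0], [-0.0, -0.0, -1.0]]
ft_force: [-2.9, -0.1, 4.8]
finger_gap: 0.0005
gripper_force: 2.6
```

>>> send_rows --commands "1 0 0 0.0005 0;1 0 0 0 0"

```text
time_s: 4.2
tool_pos: [0.5155, 0.2707, 0.0494]
tcp_rot: [[-0.972, 0.235, -0.0], [0.235, 0.972, -0.0], [0.0, -0.0, -1.0]]
ft_force: [-3.4, -0.6, 6.9]
finger_gap: -0.0001
gripper_force: 3.6
```

>>> send_rows --commands "1 0 0 0.001 0;1 0 0 0 0"

```text
time_s: 4.4
tool_pos: [0.5155, 0.2707, 0.0489]
tcp_rot: [[-0.972, 0.234, -0.0], [0.234, 0.972, -0.0], [0.0, -0.0, -1.0]]
ft_force: [-5.0, -2.5, 11.1]
finger_gap: 0.0001
gripper_force: 5.2
```

The force now rises steadily with depth (11 N), so the plunger is at its rigid stop. I lift off and move to the square timer.

>>> send_rows --commands "1 0 0 -0.002 0;1 0 0 -0.01 0;1 0 0 -0.015 0;1 0 0 -0.015 0;1 0.0038 -0.02 0 0;1 0.0038 -0.02 0 0;1 0.0038 -0.02 0 0;1 0.0038 -0.02 0 0;1 0.0038 -0.02 0 0;1 0.0039 -0.0204 0 0;1 0 0 0 0;1 0 0 0 0"

```text
time_s: 5.6
tool_pos: [0.4656, 0.1591, 0.0909]
tcp_rot: [[-0.972, 0.235, 0.002], [0.235, 0.972, 0.0], [-0.002, 0.001, -1.0]]
ft_force: [-0.5, 0.2, -1.2]
finger_gap: -0.0001
gripper_force: 0.0
```

```bash
python3 - <<'E'
from rig import bot
import cv2,numpy as np
a=bot.grab_frame('top')['frame'];b=bot.grab_frame('side')['frame']
A=a[100:200,255:405];B=b[155:255,265:415]
cv2.imwrite('pics/p1.png',np.vstack([cv2.resize(i,(450,300),interpolation=cv2.INTER_CUBIC) for i in(A,B)])[:,:,::-1])
s=bot.observe();print(np.round(s['tool_pos'],4),np.round(s['ft_force'],1))
E
```

```text
[0.4656 0.1596 0.0906] [-0.  -0.1 -0.1]
```

View pics/p1.png

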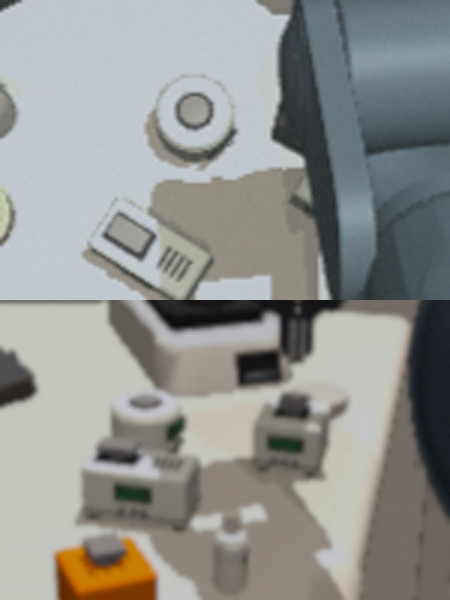

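The round cap is visibly down (top crop (193,110), side crop (147,400)), its case is undisturbed, and the fingertip is above the square cap. I press the square one the same way.

>>> send_rows --commands "1 0 0 0.01 0;1 0 0 0.01 0;1 0 0 0.006 0;1 0 0 0.003 0;1 0 0 0.002 0;1 0 0 0.002 0;1 0 0 0.002 0;1 0 0 0.002 0;1 0 0 0.001 0;1 0 0 0.001 0;1 0 0 0.001 0"

```text
time_s: 6.8
tool_pos: [0.4649, 0.1591, 0.0498]
tcp_rot: [[-0.972, 0.235, 0.0], [0.235, 0.972, 0.0], [-0.0, 0.0, -1.0]]
ft_force: [-3.3, 1.2, 5.2]
finger_gap: 0.0002
gripper_force: 2.7
```

>>> send_rows --commands "1 0 0 0.001 0;1 0 0 0 0"

```text
time_s: 7.0
tool_pos: [0.4649, 0.159, 0.0492]
tcp_rot: [[-0.972, 0.235, -0.0], [0.235, 0.972, 0.0], [0.0, -0.0, -1.0]]
ft_force: [-3.9, 0.7, 6.6]
finger_gap: 0.0003
gripper_force: 3.5
```

>>> send_rows --commands "1 0 0 0.001 0;1 0 0 0 0"

```text
time_s: 7.2
tool_pos: [0.465, 0.1591, 0.0487]
tcp_rot: [[-0.972, 0.234, -0.001], [0.234, 0.972, -0.0], [0.001, -0.0, -1.0]]
ft_force: [-5.4, -0.2, 10.6]
finger_gap: 0.0003
gripper_force: 5.7
```

Same signature, 10.6 N at the stop. Next is the long timer.

>>> send_rows --commands "1 0 0 -0.002 0;1 0 0 -0.01 0;1 0 0 -0.015 0;1 0 0 -0.015 0;1 0.0131 0.0243 0 0;1 0.0131 0.0243 0 0;1 0.0131 0.0243 0 0;1 0.0131 0.0243 0 0;1 0.0131 0.0243 0 0;1 0.0131 0.0243 0 0;1 0 0 0 0;1 0 0 0 0"

```text
time_s: 8.4
tool_pos: [0.4229, 0.3193, 0.0901]
tcp_rot: [[-0.972, 0.233, 0.001], [0.233, 0.972, -0.0], [-0.001, 0.0, -1.0]]
ft_force: [-0.3, 0.8, -0.7]
finger_gap: 0.0004
gripper_force: 0.0
```

```bash
python3 - <<'E'
from rig import bot
import cv2,numpy as np
a=bot.grab_frame('top')['frame'];b=bot.grab_frame('side')['frame']
A=a[100:200,255:405];B=b[155:255,265:415]
cv2.imwrite('pics/p2.png',np.vstack([cv2.resize(i,(450,300),interpolation=cv2.INTER_CUBIC) for i in(A,B)])[:,:,::-1])
s=bot.observe();print(np.round(s['tool_pos'],4),np.round(s['ft_force'],1))
E
```

```text
[0.423  0.3185 0.0899] [ 0.3  0.1 -0.1]
```

View pics/p2.png

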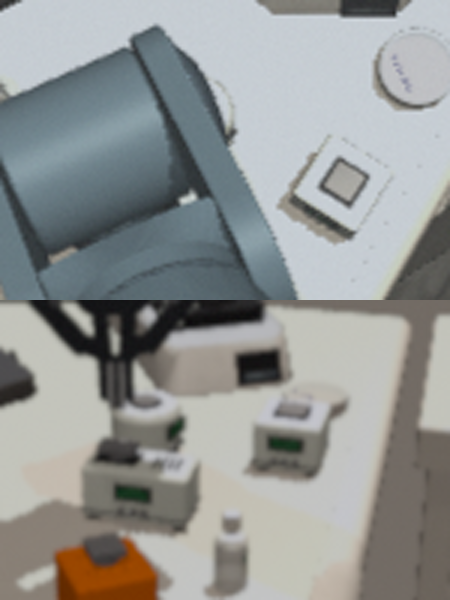

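The square cap is down (side crop (293,410)) and its case is in place. The fingertip is above the long timer's cap (side crop (118,400) over (118,450)), so I press it.

>>> send_rows --commands "1 0 0 0.01 0;1 0 0 0.01 0;1 0 0 0.006 0;1 0 0 0.003 0;1 0 0 0.002 0;1 0 0 0.002 0;1 0 0 0.002 0;1 0 0 0.002 0;1 0 0 0.001 0;1 0 0 0.001 0;1 0 0 0.001 0"

```text
time_s: 9.6
tool_pos: [0.4228, 0.3192, 0.0499]
tcp_rot: [[-0.972, 0.235, 0.0], [0.235, 0.972, 0.0], [-0.0, 0.0, -1.0]]
ft_force: [-1.7, -1.9, 4.8]
finger_gap: -0.0001
gripper_force: 2.4
```

>>> send_rows --commands "1 0 0 0.001 0;1 0 0 0 0"

```text
time_s: 9.8
tool_pos: [0.4228, 0.3192, 0.0493]
tcp_rot: [[-0.972, 0.234, 0.0], [0.234, 0.972, -0.0], [-0.0, -0.0, -1.0]]
ft_force: [-3.9, -3.3, 7.0]
finger_gap: 0.0001
gripper_force: 3.3
```

>>> send_rows --commands "1 0 0 0.001 0;1 0 0 0 0"

```text
time_s: 10.0
tool_pos: [0.4229, 0.3193, 0.0488]
tcp_rot: [[-0.972, 0.234, -0.0], [0.234, 0.972, -0.0], [0.0, -0.0, -1.0]]
ft_force: [-5.1, -3.6, 10.5]
finger_gap: -0.0004
gripper_force: 5.4
```

Fully home. I retract up and back toward the start pose, away from the microscope, so the cameras can see the timers.

>>> send_rows --commands "1 0 0 -0.002 0;1 0 0 -0.01 0;1 0 0 -0.02 0;1 0 0 -0.03 0;1 0 0 -0.03 0;1 0 0 -0.03 0;1 0 0 -0.03 0;1 0.03 0.02 0 0;1 0.03 0.02 0 0;1 0.03 0.02 0 0;1 0.03 0.02 0 0;1 0.03 0.02 0 0;1 0.03 0.02 0 0;1 0.03 0.02 0 0;1 0.03 0.02 0 0;1 0.03 0.02 0 0;1 0.03 0.02 0 0;1 0.03 0.02 0 0;1 0 0 0 0;1 0 0 0 0"

```text
time_s: 12.0
tool_pos: [0.1529, 0.6108, 0.1998]
tcp_rot: [[-0.972, 0.233, 0.0], [0.233, 0.972, 0.0], [-0.0, 0.0, -1.0]]
ft_force: [0.4, -0.4, -0.6]
finger_gap: -0.0
gripper_force: 0.0
```

```bash
python3 - <<'E'
from rig import bot
import cv2,numpy as np
a=bot.grab_frame('top')['frame'];b=bot.grab_frame('side')['frame']
A=a[100:200,255:405];B=b[155:255,265:415]
cv2.imwrite('pics/p3.png',np.vstack([cv2.resize(i,(450,300),interpolation=cv2.INTER_CUBIC) for i in(A,B)])[:,:,::-1])
s=bot.observe();print(np.round(s['tool_pos'],4),np.round(s['ft_force'],1),s['time_s'])
E
```

```text
[0.154  0.61   0.1998] [-0.2 -0.9 -0.2] 12.1
```

View pics/p3.png

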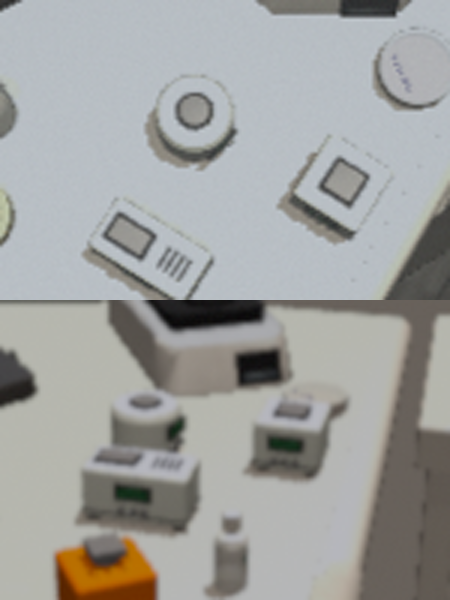

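All three caps are down (side crop (147,400), (293,410), (118,457)), the cases are where they stood, and the hand is clear. I hand in.

```bash
python3 -c "
from rig import bot
print(bot.finish_job())"
```

```text
the job is handed in; nothing more can be done
None
```

I pressed the round, square and long timers fully home in that order (peak reading about 11 N each), moved the hand clear and handed the job in at about 12 s; the final pictures show all three caps down and the timers in place, but no verdict was returned.

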